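# Slide the equipment case into the trunking corner

## Task

Clear the middle of the table: park the tall equipment case in the corner between the long white cable trunking and the aluminium socket block, one broad face flat against the trunking and one narrow side flat against the block. It is tall and heavy, so push it low, with the fingers against its base tray only, and let it slide upright over the table; do not lift it, tip it, or push on the hood or handle. Leave the sample box, the jar and the small microscope standing where they are.

Things in the scene. Friction and masses are not known exactly. Their poses are not given: they have to be found in the camera images.
- case: Tall dark grey equipment case, 100 mm deep (x) by 150 mm wide (y), 230 mm high plus a handle up to 266 mm. Origin: centre of its underside, on the table. Its base tray reaches from 6 mm up (rubber feet, set in 16 mm) to the aluminium seam at 70 mm. 1 to 1.5 kg, slides at 6 to 15 N; tips if pushed above about 90 mm. Starts between socket block and sample box, up to 0.35 rad askew to the trunking.
- hood: The case's hood with its side latches and top handle: everything above the seam at 70 mm; latched rigidly to the base tray, not to be pushed. Same frame as the case. A gripper body wider than its fingers stays clear of the hood if the tool leans away from it about 25 degrees, fingertips leading.
- trunking: White cable trunking fixed across the table between the robot and the case, 100 mm (x) by 1100 mm (y), 54 mm high, sockets in its top. Origin: centre of its underside; its face towards the case, away from the robot, is the plane x = +50 mm of its frame.
- socket_block: Aluminium socket block, black end caps, three round sockets on top, fixed to the table, 200 mm long (x) by 80 mm wide (y), 59 mm high; its -x end butts on the trunking's far face at a right angle. It is to the left or the right of the case. Origin: centre of its underside; the side face towards the case (y = -40 or +40 mm of its frame) is the fence.
- sample_box: Flat lidded sample box with a grid of round samples, 164 x 124 x 35 mm, on the table on the other side of the case from the socket block; loose, leave alone. Origin: centre of its underside.
- jar: Round lidded jar, 90 mm diameter, 130 mm high, standing to one side; loose, leave alone. Origin: centre of its underside.
- microscope: Small digital microscope on a stand, foot 85 x 120 mm, 163 mm high, standing to the other side; loose, leave alone. Origin: centre of the underside of its foot.

How it is judged:
By the outcome, as a careful person would: the job done as asked, in the order asked, and still so for the second after the job is handed in, with the robot touching nothing.
It also fails if it takes over 64 s, if anything falls off the work surface, if the arm or the gripper's body presses on something with over 40 N, if the wrist force passes 120 N, or if a joint passes its speed limit or range.

## Robot

A 6-joint arm with a two-finger parallel gripper is mounted at the origin on the work surface. World frame = base frame: x ahead of the robot, y to its left, z up, the work surface at z = 0. Lengths are in m, angles in rad, forces in N, time in s.
With the tool pointing down it reaches from about 0.325 to 0.85 m from the base axis. Payload 15.5 kg.
Tool frame: the origin (TCP) lies midway between the tips of the shut fingers; the grasp point (between the pads) lies 19 mm behind it; z points along the fingers, x is the direction in which the jaws open and shut, and the axes are right-handed (so a half turn about z gives the same grasp; the last joint's range is limited). The gripper opens to 91 mm and grips with 3 to 60 N. Pads are 32 mm wide; open, the fingers measure 118 mm over their backs; the gripper's body (76 mm by 178 mm) begins 60 mm behind the grasp point.
Start: joints at [-1.246, 0.494, 1.345, -0, 1.302, -0.096], TCP at [0.255, -0.57, 0.214] pointing down, gripper open.
Joint ranges: [-2.91, 2.91], [-0.82, 2.16], [0.22, 2.67], [-1.22, 4.37], [0.12, 2.79], [-3.08, 3.08]. Speed limits (rad/s): [1.89, 1.89, 2.57, 3.01, 3.01, 3.01].

## Interface

Orientations are given as a unit quaternion [w, x, y, z].
In Python, from cell import robot, solver, viewer gives the robot as it stands. Calls block until the motion is done:
- robot.move_pose(position, orientation): joint-space move of the TCP to a pose.
- robot.movel(position, v=0.15, rotation=None, max_force=None): straight line of the TCP; rotation=None keeps the orientation; v is the mean speed in m/s. With max_force (N) it stops when the force on the tool has changed by that much, and returns True; else False.
- robot.goto_joints(angles): joint-space move.
- robot.gripper_to(opening, effort=None): finger opening in m; effort is the grip in N (None keeps the last); returns when the fingers have stopped.
- robot.pause(seconds).
- solver.ik(position, orientation): joint angles nearest the present ones, or None.
- robot.get_state(): the state.
- viewer.read_camera(name): name is "scene" or "top" or "wrist"; returns the picture (480x640x3 uint8, red, green, blue); there is no depth.
- viewer.calibration(name): a dict with "mtx" (3x3 intrinsics, pixels), "world_from_camera" (4x4, takes a point from camera to world coordinates). Camera axes: x right, y up, looking along -z (the intrinsics and any distortion apply to the point x, -y, -z); pixel columns grow to the right and rows downward; lengths in m; the calibration is good to about 2 mm. The wrist camera is an equidistant fisheye: a pixel r from the principal point sees the ray r / f radians off the axis. A picture is of the moment at which its call begins: read the wrist's pose just before it. calibration takes no time and is no camera call; for the wrist camera it gives the pose at the moment of the call.
A pose or a line that the arm cannot do raises robot.IKError and nothing moves.
- robot.close_job(): hands the job in, once; it reports no verdict.
The state is a dict: "time_s": time; "q": joint angles; "qd": joint speeds; "joint_torque": joint torques, N m; "ee_pos": TCP position; "tcp_rot": TCP orientation; "ft_force": force on the tool from outside, world axes, zero at the start; "wrist_torque": the same for the moment, N m; "finger_gap": finger opening in m.
Only numpy, scipy, OpenCV 4.12 (cv2) and the standard library are available. Lean on these libraries where they do the work, as an engineer would, in place of code of your own. Each camera call takes 0.05 s, during which the arm holds its last target. There are 200 camera calls.

## Working session

There is one attempt and no reset: what is moved stays moved. The work goes in short steps, each a Python script; the robot and the scene stay as the last script left them, time stands still between calls to the robot, and variables do not carry over. Pictures are saved under pics/ and viewed, about 8 in all and at most 12, crops included, and the job is handed in when it is done.

```bash
ls; mkdir -p pics
python3 - <<'E'
from cell import robot, solver, viewer
import cv2,numpy as np
np.set_printoptions(precision=4,suppress=True)
for n in ("scene","top"):
    im=viewer.read_camera(n); cv2.imwrite(f"pics/{n}0.png",im[:,:,::-1])
    print(n,viewer.calibration(n))
print(robot.get_state())
E
```

```text
pics
scene {'mtx': array([[585.9351,   0.    , 318.4636],
       [  0.    , 585.9351, 241.0265],
       [  0.    ,   0.    ,   1.    ]]), 'world_from_camera': array([[ 0.0002, -0.8186,  0.5743,  1.4272],
       [ 0.9999,  0.0073,  0.0101,  0.0406],
       [-0.0125,  0.5743,  0.8186,  1.3532],
       [ 0.    ,  0.    ,  0.    ,  1.    ]])}
top {'mtx': array([[617.5683,   0.    , 317.8188],
       [  0.    , 617.5683, 230.2397],
       [  0.    ,   0.    ,   1.    ]]), 'world_from_camera': array([[-0.005 ,  0.9927, -0.1203,  0.2862],
       [-0.9999, -0.0067, -0.0131, -0.0063],
       [-0.0138,  0.1202,  0.9927,  1.8431],
       [ 0.    ,  0.    ,  0.    ,  1.    ]])}
{'time_s': 0.1, 'q': array([-1.2455,  0.4941,  1.3461, -0.    ,  1.3025, -0.0955]), 'qd': array([-0.0027, -0.0021, -0.0005, -0.0001,  0.001 ,  0.0002]), 'joint_torque': array([  0.0016, -88.0241, -38.2545,   0.071 ,   0.0484,  -0.    ]), 'ee_pos': array([ 0.2552, -0.5701,  0.2134]), 'tcp_rot': array([-0.0003,  0.8392, -0.5438, -0.0004]), 'ft_force': array([ 0.3531, -0.5076, -0.7811]), 'wrist_torque': array([ 0.0095, -0.033 ,  0.0389]), 'finger_gap': 0.09135771683178939}
```

View pics/scene0.png

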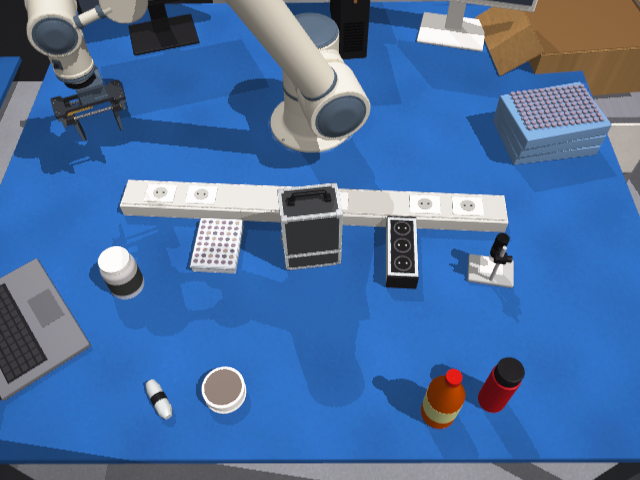

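View pics/top0.png

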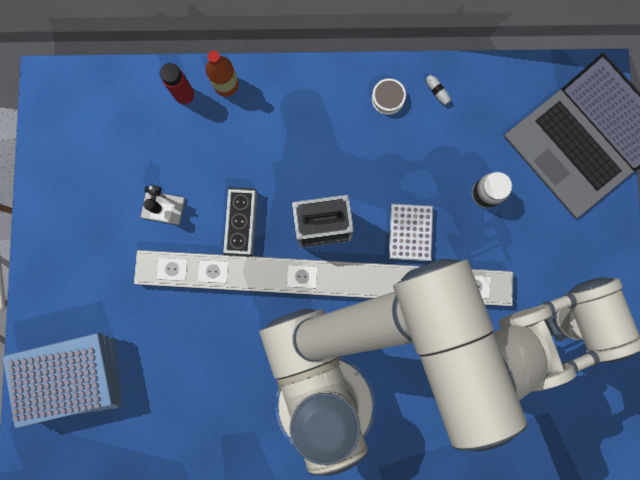

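The scene view shows the case at about (312,225), the block at (402,252) on its +y side, and the sample box at (218,245) on its −y side. The trunking runs behind them. Next I'll measure the edges.

```bash
cat > h.py <<'E'
import cv2,numpy as np
from cell import robot, solver, viewer
np.set_printoptions(precision=4,suppress=True)
def ray(n,uv,z):
    c=viewer.calibration(n);K=c["mtx"];T=c["world_from_camera"]
    uv=np.atleast_2d(uv).astype(float)
    d=np.c_[(uv[:,0]-K[0,2])/K[0,0],-(uv[:,1]-K[1,2])/K[1,1],-np.ones(len(uv))]@T[:3,:3].T
    return T[:3,3]+d*((z-T[2,3])/d[:,2])[:,None]
def nonblue(im):
    h=cv2.cvtColor(im,cv2.COLOR_RGB2HSV)
    return (~((h[...,0]>95)&(h[...,0]<125)&(h[...,1]>140))).astype(np.uint8)
def fit(p):
    vx,vy,x,y=cv2.fitLine(np.float32(p),cv2.DIST_HUBER,0,.01,.01).ravel();return np.array([x,y]),np.array([vx,vy])
E
python3 - <<'E'
from h import *
im=cv2.imread("pics/top0.png")[:,:,::-1].copy(); m=nonblue(im)
# trunking far edge: first nonblue row at free columns
cols=[*range(142,215),*range(262,288),*range(362,385)]
pts=[(c,240+np.argmax(m[240:275,c])-.5) for c in cols]
w=ray("top",pts,.054)[:,:2]; o,d=fit(w); print("trunk far edge",o,d, "ang",np.arctan2(d[0],-d[1]) )
# components above trunking
m2=m.copy(); m2[244:]=0
n,l,s,c=cv2.connectedComponentsWithStats(m2)
for i in range(1,n):
    if s[i,4]>150 and s[i,1]>120:
        k=max(cv2.findContours((l==i).astype(np.uint8),0,2)[0],key=len)
        r=cv2.minAreaRect(k);print(s[i],r); print(cv2.boxPoints(r).tolist())
b1=cv2.resize(im[175:310,125:450],None,fx=2.4,fy=2.4,interpolation=2)
s_=cv2.imread("pics/scene0.png"); b2=cv2.resize(s_[175:300,180:440],None,fx=3,fy=2.0*1.5,interpolation=2)[:, :780]
out=np.zeros((600,780,3),np.uint8)
a=b1[:,:,::-1][:225]; 
cv2.imwrite("pics/crop_scene.png",b2); cv2.imwrite("pics/crop_top.png",b1[:,:,::-1])
E
```

```text
trunk far edge [0.4337 0.2582] [0.0621 0.9981] ang 3.0794284
[ 471  171   42   38 1160] ((491.4999694824219, 189.50001525878906), (32.4499626159668, 42.98926544189453), 56.3099365234375)
[[464.6153564453125, 187.923095703125], [500.38458251953125, 164.07693481445312], [518.3845825195312, 191.07693481445312], [482.6153564453125, 214.923095703125]]
[ 140  185   46   40 1285] ((162.7692413330078, 204.6538543701172), (41.772735595703125, 34.712554931640625), 11.309932708740234)
[[138.88462829589844, 217.57691955566406], [145.6923065185547, 183.53846740722656], [186.6538543701172, 191.7307891845703], [179.84617614746094, 225.7692413330078]]
[ 224  187   34   57 1715] ((240.48223876953125, 215.74871826171875), (30.70747947692871, 56.71265411376953), 4.085616588592529)
[[223.14720153808594, 242.9390869140625], [227.1878204345703, 186.37054443359375], [257.8172607421875, 188.558349609375], [253.7766571044922, 245.12689208984375]]
[ 291  194   63   50 2677] ((322.960693359375, 220.70526123046875), (47.645015716552734, 58.680686950683594), 82.40535736083984)
[[290.729248046875, 200.96945190429688], [348.89520263671875, 193.2139892578125], [355.192138671875, 240.44107055664062], [297.02618408203125, 248.196533203125]]
[ 389  203   45   41 1734] ((411.0961608886719, 223.6914825439453), (43.379024505615234, 40.423255920410156), 2.385944128036499)
[[388.5840148925781, 242.98265075683594], [390.2668762207031, 202.5944366455078], [433.6083068847656, 204.4003143310547], [431.9254455566406, 244.7885284423828]]
```

View pics/crop_top.png

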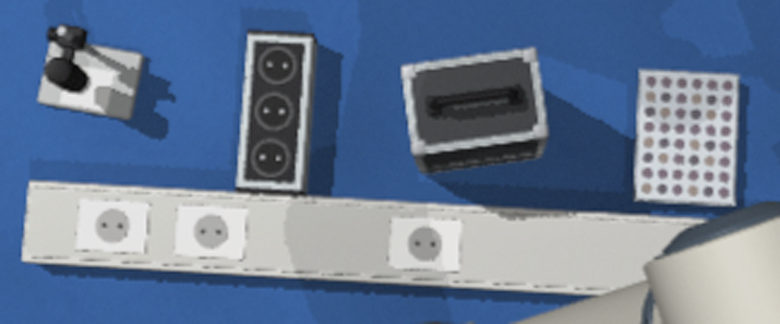

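View pics/crop_scene.png

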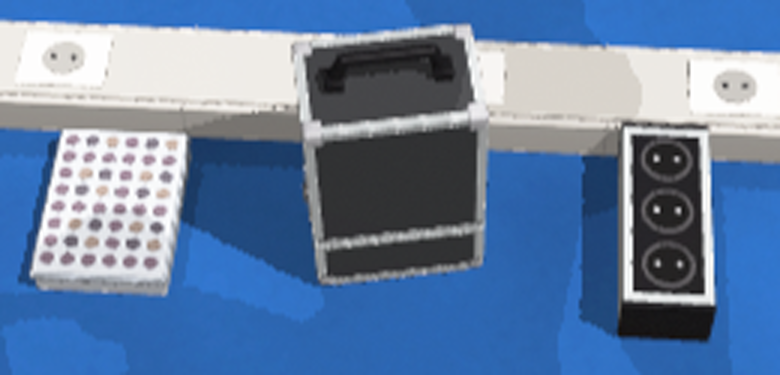

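Top crop: the case top corners are at about (402,66), (535,49), (547,137) and (415,154). The block's top −y edge runs (308,38)–(297,188), and the sample box is at (638,70)–(738,205). Scene crop: the case's far base edge runs (324,283)–(481,264).

Run:
```python
from h import *
T=lambda p:np.array(p)/2.4+[125,175]
S=lambda p:np.array(p)/3+[180,175]
ct=ray("top",T([(402,66),(535,49),(547,137),(415,154)]),.230)[:,:2]
print("case top FL,FR,NR,NL\n",ct,"c",ct.mean(0),"sides",np.linalg.norm(np.roll(ct,-1,0)-ct,axis=1))
cs=ray("scene",S([(305,131),(487,113),(472,27),(295,47)]),.230)[:,:2]
print("case top from scene\n",cs,cs.mean(0),np.linalg.norm(np.roll(cs,-1,0)-cs,axis=1))
b=ray("scene",S([(324,283),(481,264)]),.006)[:,:2];print("far base edge",b)
for e in (ct[1]-ct[0],ct[2]-ct[3],cs[0]-cs[1],cs[3]-cs[2],b[0]-b[1]): print("yaw",np.arctan2(e[0],-e[1]))
e=ray("top",T([(308,38),(297,188)]),.059)[:,:2];print("fence edge top",e,(e[0]-e[1]),np.arctan2(*(e[0]-e[1])[::-1]))
e=ray("top",T([(316,37),(305,190)]),.0)[:,:2];print("fence bottom",e)
e=ray("scene",S([(623,126),(620,303)]),.059)[:,:2];print("fence top scene",e,np.arctan2(*(e[1]-e[0])[::-1]))
e=ray("scene",S([(712,126),(716,303)]),.059)[:,:2];print("other top scene",e)
e=ray("top",T([(248,33),(237,188)]),.059)[:,:2];print("other top",e)
print("trunk far edge scene z54",ray("scene",S([(40,109),(240,122),(560,140)]),.054)[:,:2])
print("trunk foot z0",ray("scene",S([(240,145),(560,160)]),.0)[:,:2])
print("box top",ray("top",T([(638,70),(738,73),(737,205),(637,202)]),.035)[:,:2])
print("box scene",ray("scene",S([(62,130),(188,131),(168,282),(32,276)]),.035)[:,:2])
print("jar",ray("top",[(491,180)],.13),"mic",ray("top",[(163,208)],.02))
```

```text
case top FL,FR,NR,NL
 [[ 0.556   0.0815]
 [ 0.574  -0.0653]
 [ 0.4761 -0.0773]
 [ 0.4583  0.0673]] c [0.5161 0.0016] sides [0.1479 0.0986 0.1457 0.0987]
case top from scene
 [[ 0.5726 -0.0619]
 [ 0.5557  0.0846]
 [ 0.4646  0.0741]
 [ 0.4848 -0.0734]] [0.5194 0.0058] [0.1474 0.0918 0.1489 0.0885]
far base edge [[ 0.5753 -0.0589]
 [ 0.5559  0.0838]]
yaw 0.12143418844800626
yaw 0.12229534670147048
yaw 0.11440238528067594
yaw 0.13608522525648706
yaw 0.13459923310780605
fence edge top [[0.6202 0.206 ]
 [0.4362 0.2179]] [ 0.184  -0.0119] -0.06476240999401753
fence bottom [[0.6325 0.2029]
 [0.4386 0.2153]]
fence top scene [[0.4395 0.2165]
 [0.6312 0.2009]] -0.08122076589388638
other top scene [[0.4403 0.2986]
 [0.6319 0.2835]]
other top [[0.627  0.2796]
 [0.4366 0.2906]]
trunk far edge scene z54 [[ 0.4103 -0.3281]
 [ 0.4275 -0.1391]
 [ 0.4514  0.1581]]
trunk foot z0 [[ 0.4139 -0.1449]
 [ 0.4346  0.1618]]
box top [[ 0.5815 -0.1991]
 [ 0.5769 -0.322 ]
 [ 0.4141 -0.3163]
 [ 0.4185 -0.1947]]
box scene [[ 0.4208 -0.3096]
 [ 0.4231 -0.1902]
 [ 0.5914 -0.1955]
 [ 0.5841 -0.3175]]
jar [[ 0.6327 -0.4714  0.13  ]] mic [[0.5773 0.4814 0.02  ]]
```

```bash
cat >> h.py <<'E'
from scipy.spatial.transform import Rotation as R
YAW=-0.062
u=np.array([np.cos(YAW),np.sin(YAW),0]); v=np.array([-np.sin(YAW),np.cos(YAW),0]); Z=np.array([0,0,1.])
def P(a,b,z): return a*u+b*v+z*Z          # trunking-aligned coordinates -> world
def quat(push,sgn,lean=np.radians(25)):   # fingertips lead along push; jaws open across it
    zt=np.sin(lean)*push-np.cos(lean)*Z
    xt=sgn*np.cross(Z,push); yt=np.cross(zt,xt)
    return R.from_matrix(np.c_[xt,yt,zt]).as_quat(scalar_first=True)
def UV():
    s=robot.get_state();p=np.array(s["ee_pos"]);return round(s["time_s"],2),np.array([p@u,p@v,p[2]]),np.array(s["ft_force"])
E
python3 - <<'E'
from h import *
for sg in (1,-1):
    for nm,push,pts in (("far",-u,[(.63,.036,.36),(.63,.036,.02),(.53,.036,.02),(.53,.16,.02)]),("side",v,[(.52,-.10,.36),(.52,-.1,.02),(.47,-.1,.02),(.47,.09,.02)])):
        for p in pts:
            q=solver.ik(P(*p),quat(push,sg)); print(sg,nm,p,None if q is None else np.array(q))
E
```

```text
1 far (0.63, 0.036, 0.36) [-0.0923  0.6847  0.6863 -0.0159  2.2067  1.5339]
1 far (0.63, 0.036, 0.02) [-0.0923  0.9359  1.0767 -0.0128  1.5652  1.5434]
1 far (0.53, 0.036, 0.02) [-0.0968  0.8231  1.382  -0.015   1.3726  1.5422]
1 far (0.53, 0.16, 0.02) [0.0839 0.8413 1.3311 0.0624 1.4018 1.6927]
1 side (0.52, -0.1, 0.36) [-0.6122  0.3359  1.2941  0.374   1.7386  2.6121]
1 side (0.52, -0.1, 0.02) [-0.6122  0.7299  1.6623  0.4331  1.0321  2.3137]
1 side (0.47, -0.1, 0.02) [-0.6615  0.6965  1.7767  0.4361  0.9721  2.2386]
1 side (0.47, 0.09, 0.02) [-0.3131  0.6601  1.9223  0.623   0.7776  2.3926]
-1 far (0.63, 0.036, 0.36) [-0.0923  0.6847  0.6863 -0.0159  2.2067 -1.6077]
-1 far (0.63, 0.036, 0.02) [-0.0923  0.9359  1.0767 -0.0128  1.5652 -1.5982]
-1 far (0.53, 0.036, 0.02) [-0.0968  0.8231  1.382  -0.015   1.3726 -1.5994]
-1 far (0.53, 0.16, 0.02) [ 0.0839  0.8413  1.3311  0.0624  1.4018 -1.4489]
-1 side (0.52, -0.1, 0.36) [-0.6122  0.3359  1.2941  0.374   1.7386 -0.5295]
-1 side (0.52, -0.1, 0.02) [-0.6122  0.7299  1.6623  0.4331  1.0321 -0.8279]
-1 side (0.47, -0.1, 0.02) [-0.6615  0.6965  1.7767  0.4361  0.9721 -0.9029]
-1 side (0.47, 0.09, 0.02) [-0.3131  0.6601  1.9223  0.623   0.7776 -0.749 ]
```

Run:
```python
from h import *
rows=[];rhs=[]
ex=np.array([1.,0,0])
for x in (.4,.5,.6,.7):
  for z in (.02,.2,.35):
    for l in (-.3,0,.3,.5):
      q=solver.ik([x,0,z],quat(-ex,-1,l))
      if q is None or abs(q[3])>.05: continue
      s=lambda a:(np.sin(a),np.cos(a)); a,b,c=q[1],q[1]+q[2],q[1]+q[2]+q[4]
      (sa,ca),(sb,cb),(sc,cc)=s(a),s(b),s(c)
      rows+= [[1,0,sa,ca,sb,cb,sc,cc],[0,1,ca,-sa,cb,-sb,cc,-sc]]; rhs+=[x,z]
k,res,rk,_=np.linalg.lstsq(np.array(rows),np.array(rhs),rcond=None); print(k,res,rk)
for q in ([-.0923,.9359,1.0767,0,1.5652],[-.0968,.8231,1.382,0,1.3726]):
    a,b=q[1],q[1]+q[2]
    e=np.array([k[0]+k[2]*np.sin(a)+k[3]*np.cos(a),k[1]+k[2]*np.cos(a)-k[3]*np.sin(a)])
    w=e+[k[4]*np.sin(b)+k[5]*np.cos(b),k[4]*np.cos(b)-k[5]*np.sin(b)]
    print("elbow",e,"wrist",w)
```

```text
[ 0.0033  0.2596  0.595   0.0011  0.384   0.117   0.3545 -0.    ] [0.] 8
elbow [0.483  0.6116] wrist [0.7801 0.3417]
elbow [0.4403 0.6634] wrist [0.6803 0.3416]
```

Run:
```python
from h import *
Q=quat(-u,-1)
p=np.array(robot.get_state()["ee_pos"]);p[2]=.36
robot.movel(p,v=.3); print(UV())
robot.move_pose(P(.635,.036,.36),Q); print(UV())
robot.movel(P(.635,.036,.02),v=.2); print(UV())
print(robot.movel(P(.56,.036,.02),v=.05,max_force=30),UV())
cv2.imwrite("pics/s1.png",viewer.read_camera("scene")[:,:,::-1])
```

```text
(0.73, array([ 0.29  , -0.5531,  0.36  ]), array([0.348 , 0.4185, 0.3009]))
(3.17, array([0.635 , 0.035 , 0.3601]), array([-0.0489, -0.8146, -0.004 ]))
(5.03, array([0.6356, 0.036 , 0.0209]), array([ 0.4654, -0.2232,  1.4006]))
False (6.67, array([0.5608, 0.0355, 0.0202]), array([ 5.6699, -4.2413, -0.8246]))
```

View pics/s1.png

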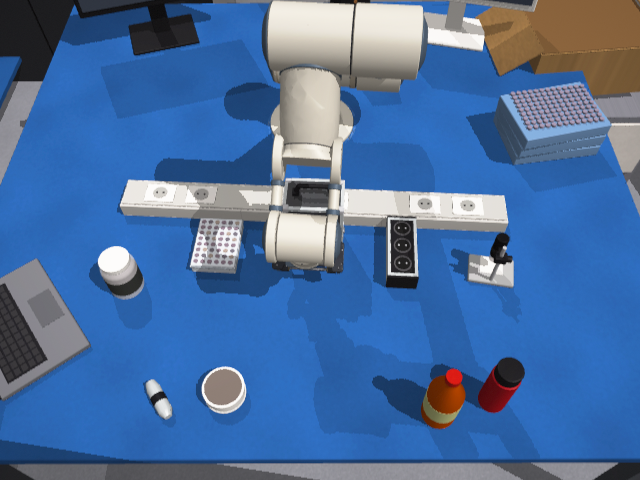

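The arm stays clear and the case is moving upright, with its handle at (305,193). I'll keep going to the trunking.

Run:
```python
from h import *
r=robot.movel(P(.512,.036,.02),v=.03,max_force=28); print(r,UV())
robot.pause(.1);print(UV())
```

```text
True (7.8, array([0.5325, 0.0359, 0.0202]), array([ 6.3025, -0.678 ,  0.7873]))
(7.9, array([0.5324, 0.0359, 0.0201]), array([ 5.4455, -0.9102,  1.8131]))
```

Run:
```python
from h import *
Q=quat(v,-1)
robot.movel(P(.575,.036,.02),v=.15)
robot.movel(P(.60,.036,.38),v=.3)
robot.gripper_to(.05); print(UV())
robot.move_pose(P(.469,-.095,.38),Q); print(UV())
cv2.imwrite("pics/s2.png",cv2.resize(viewer.read_camera("scene")[170:300,180:440],None,fx=3,fy=3)[:,:,::-1])
robot.movel(P(.469,-.095,.02),v=.2); print(UV())
print(robot.movel(P(.469,-.03,.02),v=.05,max_force=30),UV())
cv2.imwrite("pics/s3.png",viewer.read_camera("scene")[:,:,::-1])
```

```text
(10.47, array([0.6  , 0.036, 0.38 ]), array([-0.6485, -0.0234,  0.4196]))
(11.48, array([ 0.4695, -0.0949,  0.3802]), array([-0.5182,  0.0163, -0.5172]))
(13.48, array([ 0.4693, -0.0952,  0.0206]), array([1.0992, 0.5545, 0.1948]))
False (14.93, array([ 0.4698, -0.0307,  0.02  ]), array([-0.2532, -9.2865,  1.7068]))
```

View pics/s3.png

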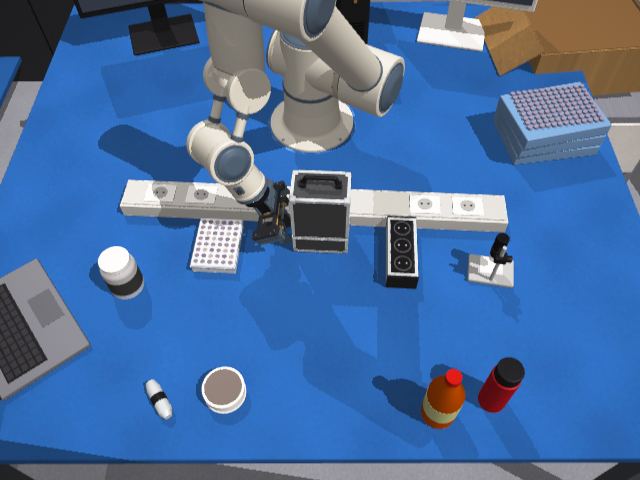

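The fingers are pressing low on the tray and the case is upright along the trunking at (320,215). The sample box is still at (218,245). I'll continue to the fence.

Run:
```python
from h import *
print(robot.movel(P(.469,.055,.02),v=.05,max_force=30),UV())
print(robot.movel(P(.469,.105,.02),v=.03,max_force=28),UV())
robot.movel(P(.469,.04,.02),v=.15)
robot.movel(P(.469,-.03,.38),v=.3)
robot.gripper_to(.091); print(UV())
robot.move_pose(P(.60,.168,.38),quat(-u,-1)); print(UV())
cv2.imwrite("pics/s4.png",cv2.resize(viewer.read_camera("scene")[150:300,180:440],None,fx=3,fy=3)[:,:,::-1])
```

```text
False (16.83, array([0.4697, 0.0545, 0.02  ]), array([ 0.556 , -9.9844,  1.2035]))
True (17.73, array([0.4701, 0.0761, 0.0196]), array([ -6.4504, -16.8403,   7.4646]))
(20.27, array([ 0.469, -0.03 ,  0.38 ]), array([-0.1968,  0.2275, -0.7459]))
(21.25, array([0.6   , 0.1679, 0.3798]), array([ 0.5304,  0.0073, -0.2514]))
```

Run:
```python
from h import *
robot.gripper_to(.07)
robot.movel(P(.60,.158,.38),v=.2)
robot.movel(P(.60,.158,.022),v=.2); print(UV())
print(robot.movel(P(.512,.158,.022),v=.04,max_force=25),UV())
robot.movel(P(.57,.158,.022),v=.15)
robot.movel(P(.60,.158,.38),v=.3)
robot.goto_joints([-1.246,.494,1.345,0,1.302,-.096]); print(UV())
for n in ("scene","top"):
    im=viewer.read_camera(n)[:,:,::-1];cv2.imwrite(f"pics/{n}5.png",im)
    c=im[150:300,260:460] if n=="scene" else im[170:310,200:400]
    cv2.imwrite(f"pics/{n}5c.png",cv2.resize(c,None,fx=4,fy=4,interpolation=2))
a=cv2.imread("pics/scene5c.png")[:,:800];b=cv2.imread("pics/top5c.png")
```

```text
(24.02, array([0.6005, 0.1581, 0.0228]), array([ 1.0691, -0.5015,  1.0269]))
True (25.61, array([0.5327, 0.158 , 0.0221]), array([ 5.1115, -1.0939,  1.085 ]))
(30.18, array([ 0.2908, -0.5539,  0.2139]), array([ 1.0177, -0.0766, -0.386 ]))
```

View pics/scene5c.png

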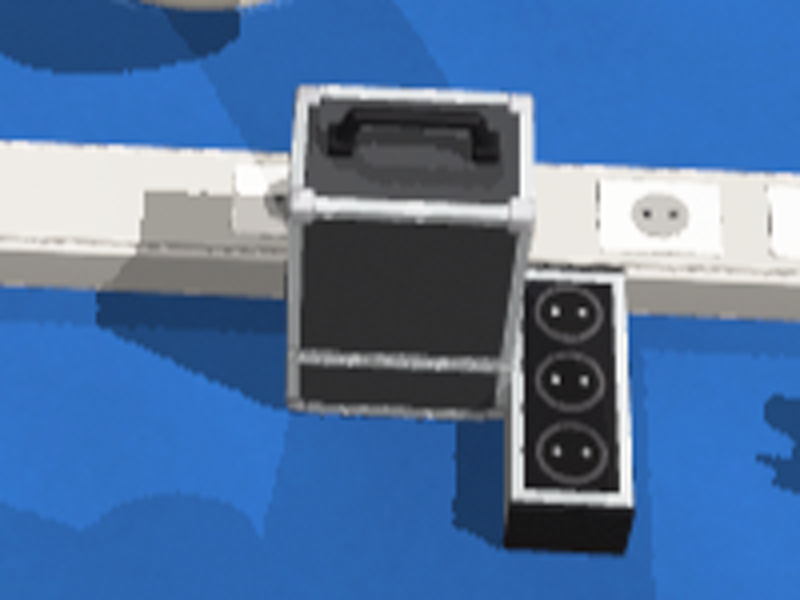

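View pics/top5c.png

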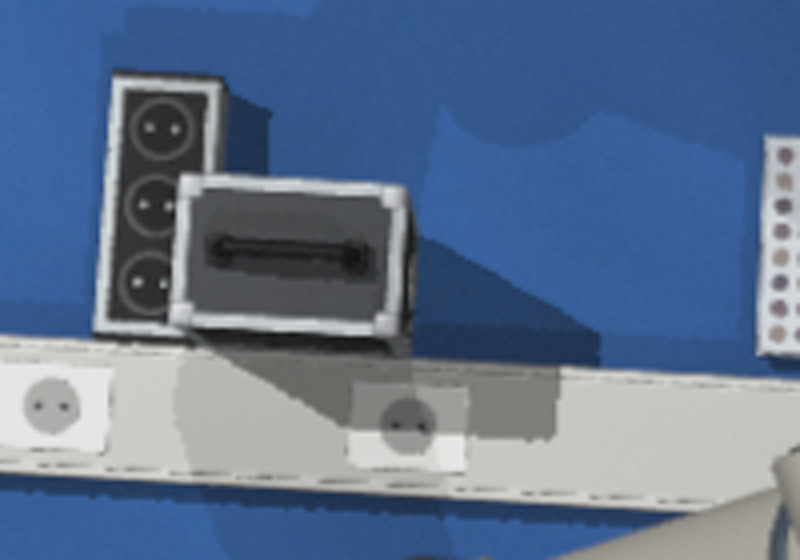

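Scene crop: the case sits upright in the corner, with its far base edge at (287,408)–(505,418) and its right side on the block. Top crop: the top corners are at (179,174), (408,188), (403,337) and (172,329). I'll check the fit numerically, and check that the bystanders haven't moved.

Run:
```python
from h import *
T=lambda p:np.array(p)/4+[200,170]
S=lambda p:np.array(p)/4+[260,150]
UVp=lambda w:np.c_[w@u,w@v]
ct=UVp(ray("top",T([(179,174),(408,188),(403,337),(172,329)]),.230));print("top corners uv\n",ct,ct.mean(0))
cs=UVp(ray("scene",S([(290,207),(530,212),(530,97),(300,88)]),.230));print("scene corners uv\n",cs,cs.mean(0))
b=UVp(ray("scene",S([(287,408),(505,418)]),.006));print("base far edge",b)
f=UVp(ray("top",T([(222,84),(205,174)]),.059));print("fence",f)
f=UVp(ray("scene",S([(516,370),(507,498)]),.059));print("fence scene",f)
for e in (ct[0]-ct[1],ct[3]-ct[2],cs[1]-cs[0],cs[2]-cs[3],b[1]-b[0]): print("yaw rel trunk",np.arctan2(-e[0],e[1]))
for n,rs in (("scene",[(95,235,160,310),(185,222,245,280),(465,230,520,292)]),("top",[(470,168,515,212),(386,200,437,250),(138,183,188,226)])):
    A,B=(nonblue(cv2.imread(f"pics/{n}{i}.png")[:,:,::-1].copy()) for i in (0,5))
    for r in rs:
        x0,y0,x1,y1=r;a,c=A[y0:y1,x0:x1],B[y0:y1,x0:x1]
        print(n,r,a.sum(),"changed",(a!=c).sum())
```

```text
top corners uv
 [[0.5136 0.2402]
 [0.5126 0.0884]
 [0.414  0.0858]
 [0.4108 0.2375]] [0.4628 0.163 ]
scene corners uv
 [[0.5168 0.0934]
 [0.5131 0.2403]
 [0.4195 0.2413]
 [0.4193 0.0951]] [0.4672 0.1675]
base far edge [[0.5147 0.0928]
 [0.515  0.2434]]
fence [[0.6061 0.2376]
 [0.5388 0.2454]]
fence scene [[0.5114 0.2464]
 [0.613  0.2399]]
yaw rel trunk -0.006627060766837813
yaw rel trunk 0.02114435433571029
yaw rel trunk 0.02505727779520503
yaw rel trunk -0.0014045381640674698
yaw rel trunk -0.0018586518033040557
scene (95, 235, 160, 310) 1785 changed 1
scene (185, 222, 245, 280) 2368 changed 1
scene (465, 230, 520, 292) 1757 changed 2
top (470, 168, 515, 212) 1160 changed 3
top (386, 200, 437, 250) 1995 changed 1
top (138, 183, 188, 226) 1285 changed 0
```

The sizes and yaw agree with a flush fit to within about 2–3 mm, and the bystanders haven't moved. There's plenty of time, so I'll do one confirming touch on the narrow side, which also seats the case if the last press shifted it.

Run:
```python
from h import *
robot.gripper_to(.05)
p=np.array(robot.get_state()["ee_pos"]);p[2]=.38
robot.movel(p,v=.3)
robot.move_pose(P(.469,0.03,.38),quat(v,-1))
robot.movel(P(.469,.03,.02),v=.2)
print(robot.movel(P(.469,.095,.02),v=.03,max_force=28),UV())
i=viewer.read_camera("wrist");cv2.imwrite("pics/w6.png",i[:,:,::-1])
robot.movel(P(.469,.03,.02),v=.12)
robot.movel(P(.469,-.04,.38),v=.3); 
j=viewer.read_camera("scene")[:,:,::-1]; cv2.imwrite("pics/s6.png",cv2.resize(j[150:300,260:460],None,fx=4,fy=4,interpolation=2))
print(UV())
```

```text
True (37.05, array([0.4693, 0.076 , 0.0196]), array([ -4.1589, -14.4183,   8.0319]))
(39.07, array([ 0.4685, -0.0395,  0.3789]), array([ 1.9851, -0.5722, -0.4333]))
```

View pics/s6.png

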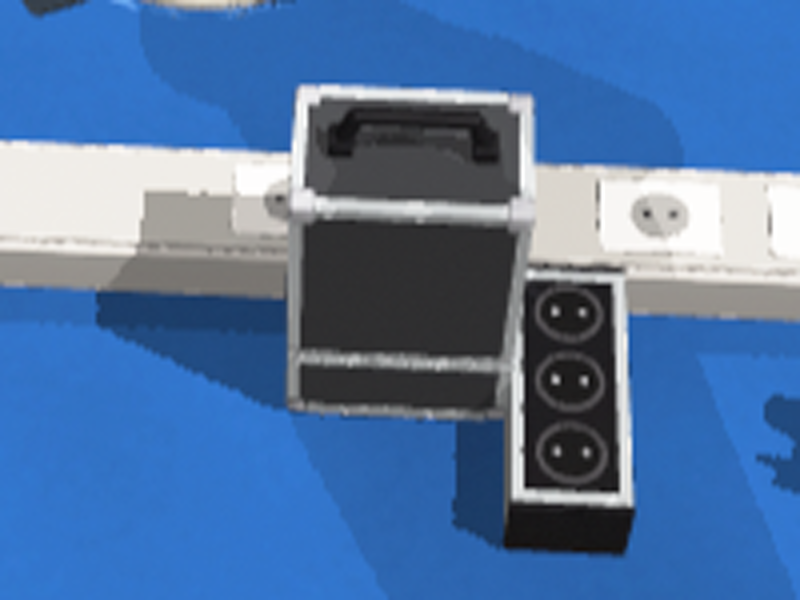

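The touch stopped at the same place (v 0.0760, against 0.0761 before). The picture is unchanged: the case is upright, with its base edge at (287,408)–(505,418) and its right side on the block. Handing in.

Run:
```python
from h import *
print(robot.close_job(),robot.get_state()["time_s"])
```

```text
the job is handed in; nothing more can be done
the job is handed in; nothing more can be done
```

The case is parked upright in the corner between the trunking and the socket block, and I handed the job in at about 39–40 s of the 64 s allowed. I pushed only on the base tray, with contact about 27 mm above the table and the tool leaning 25° away from the hood. First I pushed the far broad face square onto the trunking. Then I pushed the narrow side along the trunking to the block, and pressed each face once more.

**Seating:** The second press on each face stopped within 0.2 mm of the first (0.5325 and 0.5327 m at the trunking, 0.0761 and 0.0760 m at the block). That is also within about 2 mm of the positions I predicted from the images.

**Squareness:** Three of the five edges put the case within 0.007 rad of the trunking. The other two read 0.021 and 0.025 rad. I put those down to picking corners by hand in the images, and relied on the touch stops instead.

**Fence gap:** By image the case's side is up to about 4 mm short of the block along its top edge, but only about 1 mm at its base. The images themselves are only good to a few millimetres.

**Disagreement:** One early estimate of the trunking's far edge, from the scene camera, was about 20 mm off the top view. I discarded it, and the contact positions confirmed the top view.

**Other objects:** The sample box, jar and microscope had not moved: at most 3 pixels changed around each, before the last touch. The arm finished clear of everything.

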